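# Seat the press key in its hub and hold it home

### The job

Take the red-handled press key out of the wooden block and put its nose into the brass hub on top of the card press, turning it until its ribs find the slot and it slips down. Keep pushing against the spring until the key's collar sits flush on the hub, and finish like that, still holding the key and keeping it pressed fully home. Leave the punch and the other things on the table where they are.

Things in the scene. Friction and masses are not known exactly. Their poses are not given: they have to be found in the camera images.
- key: press key, 94 mm tall, about 0.18 kg: red flat handle bar on a 14 mm round steel shaft, with a collar and two ribs. Origin at the shaft's tip, z up along the shaft. It starts upright in one of the two holes of the wooden block, its collar resting on the block's top, so its tip is 12 mm above the table
- key_grip (a point): middle of the key's red handle bar, 78 mm above the tip, on the shaft's axis. The bar is 50 mm along the key's x, 16 mm thick along its y, and reaches from 62 to 94 mm above the tip
- key_collar (a point): centre of the underside of the key's steel collar (36 mm across, 6 mm thick), 36 mm above the tip
- key_tip (a point): tip of the key's shaft. The lowest 14 mm is a plain round nose, 14 mm thick, chamfered at the tip; from 14 to 36 mm above the tip two ribs stand out, one along the key's +x and one along -x (5 mm thick along y, 24 mm over both), in line with the red bar; a half turn makes no difference
- block: fixed wooden block, 66 mm (x) x 190 mm (y) x 48 mm high, origin at the centre of its underside; two upright through holes of 28 mm diameter at its y = +60 and -60 mm, one holds the key, the other the punch
- press: white card press, fixed to the table: base 150 (x) x 160 (y) mm, pillars at y = +62 and -62 mm, a crossbeam along its y (56 mm wide, top at 84 mm; caps over the pillars reach 92 mm) and on the beam's middle a round brass hub, 48 mm across, 40 mm high. Origin at the centre of its underside, z up
- hub_mouth (a point): centre of the hub's flat top face, on its upright axis, 124 mm above the table; its axes are the press's and do not show how the hub is turned. The hub has a 15.4 mm bore and across it one straight slot for the ribs, 7 mm wide, 26.4 mm long, open at the top. The slot's direction varies within 35 degrees either side of the press's x axis: see it from above or feel for it
- hub_seat (a point): point on the hub's axis 36 mm below hub_mouth, where the key's tip is when the key is fully home with its collar on the face. With the ribs across the slot the key stops with its tip 14 mm below the mouth; turned in line with the slot (within about 4 degrees) it drops further. The hub itself can turn but is stiff (0.5 N m)
- plunger (a joint): sprung plunger in the hub's bore, in m: 0 untouched, its top then 26 mm below hub_mouth; 0.010 when the key is fully home. It pushes back with about 3.6 N at first touch rising to about 8 N at home, enough to lift the key again if it is let go
- punch: round-handled punch that must stay where it is: dark wooden knob (32 mm across, top 92 mm above its origin), brass collar, plain round 12 mm steel shaft; it stands in the other hole of the block. Origin at the tip of its shaft, z up
- mug: white mug, 80 mm across, 90 mm high, handle at its +y; origin at the centre of its underside; bystander
- phone: black phone lying flat, 75 x 150 x 9 mm; origin at the centre of its underside; bystander
- inkpad_orange: black ink pad with an orange top, 70 x 70 x 33 mm; origin at the centre of its underside; bystander
- inkpad_green: small black ink pad with a green top, 40 x 40 x 33 mm; origin at the centre of its underside; bystander
- stamp: wooden hand stamp with a black knob, 50 x 50 mm foot, 66 mm high; origin at the centre of its underside; bystander
- knife: grey craft knife lying flat along its x, body 140 x 18 x 12 mm; origin at the centre of the body's underside; bystander
Not all that is in view belongs to the job. Leave any purple look-alike of the press alone.

How it is judged:
By the outcome, as a careful person would: the job done as asked, in the order asked, and still so for the second after the job is handed in, while the arm keeps its last pose, push and grip.
It also fails if it takes over 51 s, if anything falls off the work surface, if the arm or the gripper's body presses on something with over 40 N, if the wrist force passes 120 N, or if a joint passes its speed limit or range.

### The arm

A 6-joint arm with a two-finger parallel gripper is mounted at the origin on the work surface. World frame = base frame: x ahead of the robot, y to its left, z up, the work surface at z = 0. Lengths are in m, angles in rad, forces in N, time in s.
With the tool pointing down it reaches from about 0.3 to 0.875 m from the base axis. Payload 6.4 kg.
Tool frame: the origin (TCP) lies midway between the tips of the shut fingers; the grasp point (between the pads) lies 19 mm behind it; z points along the fingers, y is the line along which they close (so a half turn about z gives the same grasp; the last joint's range is limited). The gripper opens to 85 mm and grips with 20 to 120 N. Pads are 22 mm wide; open, the fingers measure 114 mm over their backs; the gripper's body (76 mm by 85 mm) begins 54 mm behind the grasp point. The pads swing forward as they close: fully open they stand 13 mm farther back than shut.
Start: joints at [1.11, 0.181, 1.607, -0, 1.354, -0.206], TCP at [0.145, 0.556, 0.231] pointing down, gripper open.
Joint ranges: [-2.99, 2.99], [-0.89, 2.07], [0.3, 2.58], [-1.14, 4.28], [0, 2.63], [-3.12, 3.12]. Speed limits (rad/s): [2.57, 2.57, 3.01, 3.14, 3.14, 3.14].

### API

Orientations are given as a unit quaternion [w, x, y, z].
In Python, from bench import ctrl gives the robot as it stands.
- The arm moves only by the tool drive_tool, never from a script. Its argument "plan" is a list that holds one entry, the list of rows, each a list of 4 numbers: the shift along the tool's x, y, z scaled (see below), then the turn about the tool's z scaled (see below). In form: [[[x, y, z, roll], ...]]. A call has 1 to 12 rows; each row is the pose to reach, as a shift and turn from the pose commanded when the call began, along the tool's axes at that moment, turning the shorter way round; what a row does not reach only later rows make up. The controller multiplies each number of a shift by 400 mm and each number of a turn by 180 degrees. A row lasts 1/12 s, in which the tool goes at most 41.7 mm and 7.16 degrees, less where a joint would pass 70% of its speed; a pose out of reach is approached as far as the arm can. A call with a number of a shift or a turn outside -1 to 1 is refused whole. A call with a gripper value outside its range is refused whole. "jaw" is the closure, from 0 (fully open) to 1 (shut), set as the call begins (left out, the last holds). The fingers move at their own pace and stop on an object; the grip force is fixed at half the most. Time passes only in rows, so rows that repeat a pose let the fingers close. It gives the time, the measured TCP pose, the force, the opening and the grip force at its end, in the units of the state.
- ctrl.get_obs(): the state, without advancing time (a new reading comes with each control period).
- ctrl.camera(name): name is "side" or "top"; returns (picture, depth): 480x640x3 uint8, red, green, blue; 480x640 float32, m along the optical axis (not along the pixel's ray), 0 where there is no reading.
- ctrl.camera_info(name): a dict with "camera_matrix" (3x3 intrinsics, pixels), "R" (3x3) and "t" (3): a world point X has camera coordinates R X + t. Camera axes: x right, y down, z forward; pixel columns grow to the right and rows downward; lengths in m; the calibration is good to about 2 mm. A picture is of the moment at which its call begins. camera_info takes no time and is no camera call.
- ctrl.hand_in(): hands the job in; it is judged then, once.
The state is a dict: "time_s": time; "q": joint angles; "dq": joint speeds; "joint_efforts": joint torques, N m; "eef_pos": TCP position; "eef_rot": TCP orientation; "wrist_force": force on the tool from outside, world axes, zero at the start; "torque": the same for the moment, N m; "opening": opening from 0.0 (shut) to 1.0 (fully open); "grasp_force": force on a finger pad.
Only numpy, scipy, OpenCV 4.12 (cv2) and the standard library are available. Lean on these libraries where they do the work, as an engineer would, in place of code of your own. Each camera call takes 0.05 s, during which the arm holds its last target. There are 200 camera calls.

## Working session

There is one attempt and no reset: what is moved stays moved. The work goes in short steps, Python scripts to look and compute and a tool call to move; the robot and the scene stay as the last step left them, time stands still between calls to the robot, and variables do not carry over. Pictures are saved under pics/ and viewed, at most 10 in all, crops included, and the job is handed in when it is done.

Besides the shell and the picture viewer there is one more tool, called after "Request:" by a JSON object that holds its "api" and its "payload". drive_tool: Moves the arm, as the interface text tells. Its arguments: {"type":"object","properties":{"plan":{"type":"array"},"jaw":{"type":"number"}},"required":["plan"]}

```bash
mkdir -p pics
cat > h.py <<'E'
import numpy as np, cv2
from bench import ctrl
def snap(n,f):
    p,d=ctrl.camera(n); np.savez(''+f,p=p,d=d); cv2.imwrite(f'pics/{f}.png',p[:,:,::-1]); return p,d
def load(f):
    z=np.load(f'{f}.npz'); return z['p'],z['d']
def w(n,u,v,d=None,z=None):
    """world point of pixel by depth d, or by plane height z"""
    c=ctrl.camera_info(n); K,R,t=map(np.array,(c['camera_matrix'],c['R'],c['t']))
    r=R.T@np.linalg.solve(K,[u,v,1.]); o=-R.T@t
    return o+r*(d if z is None else (z-o[2])/r[2])
def px(n,X):
    c=ctrl.camera_info(n); a=np.array(c['camera_matrix'])@(np.array(c['R'])@X+np.array(c['t'])); return a[:2]/a[2]
def crop(f,u0,v0,u1,v1,s,out):
    p,_=load(f); cv2.imwrite(f'pics/{out}.png',cv2.resize(p[v0:v1,u0:u1,::-1],None,fx=s,fy=s,interpolation=cv2.INTER_CUBIC))
E
python3 - <<'E'
from h import *
np.set_printoptions(precision=4,suppress=True)
for n in('top','side'):
    snap(n,n+'0'); c=ctrl.camera_info(n); print(n,-np.array(c['R']).T@c['t'],np.array(c['R']),c['camera_matrix'][0][0])
print(ctrl.get_obs())
E
```

```text
top [ 0.4242 -0.0376  1.0199] [[ 0.0039 -1.      0.0068]
 [-0.9976 -0.0044 -0.0689]
 [ 0.0689 -0.0065 -0.9976]] 458.5845708166307
side [-0.1828 -0.7225  0.7807] [[ 0.7098 -0.7044 -0.0024]
 [-0.3975 -0.3977 -0.827 ]
 [ 0.5815  0.588  -0.5622]] 551.9852327574779
{'time_s': 0.1, 'q': array([ 1.1097,  0.1815,  1.6079, -0.    ,  1.3538, -0.2063]), 'dq': array([ 0.0016, -0.0013, -0.0027,  0.0007, -0.0008, -0.0002]), 'joint_efforts': array([  0.0005, -44.5876, -35.2237,  -0.0001,   0.0042,   0.0001]), 'eef_pos': array([0.1447, 0.556 , 0.2305]), 'eef_rot': array([-0.0003,  0.127 ,  0.9919, -0.0007]), 'wrist_force': array([0.112 , 0.7794, 0.2594]), 'torque': array([-0.0163,  0.0107, -0.0108]), 'grasp_force': 0.0, 'opening': 0.9981276395871888}
```

View pics/top0.png

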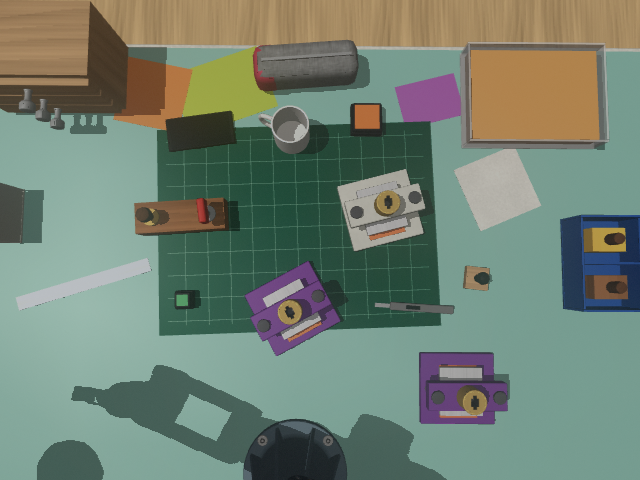

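View pics/side0.png

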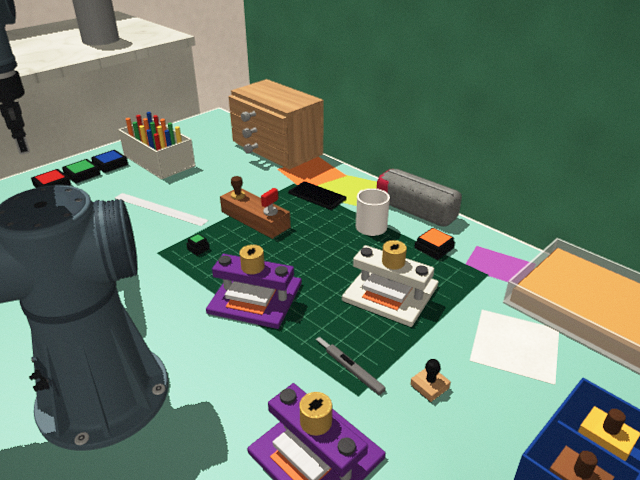

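The top view shows three presses: white (hub at 388,203), and purple ones (290,312 and 474,402). The white one is the press described. In the block, the red handle bar at (202,210) is the key and the dark round knob at (146,214) is the punch. I'll confirm both in an enlarged crop.

Run:
```python
from h import *
p,_=load('top0'); p=p[:,:,::-1]
a=cv2.resize(p[180:250,165:235],(560,560)[:2],interpolation=cv2.INTER_CUBIC)[:, :395]
a=cv2.resize(p[190:240,180:230],(400,400),interpolation=cv2.INTER_CUBIC)
b=cv2.resize(p[180:230,363:413],(400,400),interpolation=cv2.INTER_CUBIC)
cv2.imwrite('pics/c1.png',np.hstack([a,b]))
```

```text
(no output)
```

View pics/c1.png

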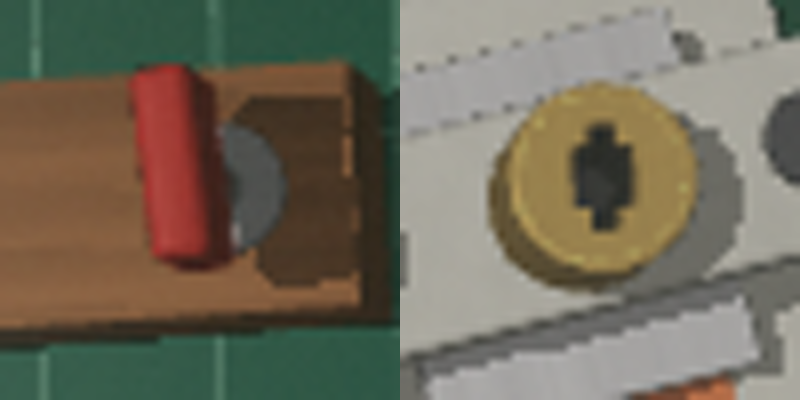

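The crop confirms it: the red flat bar is centred near top px (201,210), with the steel collar to its right. The brass hub on the white press is at (388,202), with its slot running nearly vertically in the image, i.e. close to world x. Now I'll measure.

Run:
```python
from h import *
np.set_printoptions(precision=4,suppress=True)
for n in('top',):
    p,d=load(n+'0'); P=p.astype(int)
    vv,uu=np.mgrid[:480,:640]
    c=ctrl.camera_info(n);K,R,t=map(np.array,(c['camera_matrix'],c['R'],c['t']))
    X=(np.linalg.inv(K)@np.stack([uu.ravel(),vv.ravel(),np.ones(uu.size)]))*d.ravel()
    X=(R.T@(X-t[:,None])).T.reshape(480,640,3)
    # key bar
    m=(P[...,0]>100)&(P[...,0]>2*P[...,1])&(uu>190)&(uu<220)&(vv>190)&(vv<235)
    print('bar z',np.percentile(X[m][:,2],[5,50,95]),m.sum())
    mt=m&(P[...,0]>150)&(X[...,2]>.100)
    q=np.array([w(n,u,v,z=.106)[:2] for v,u in np.argwhere(mt)],dtype=np.float32)
    r=cv2.minAreaRect(q*1000); print('bar rect mm',r,q.mean(0)); 
    e=np.linalg.eigh(np.cov(q.T))[1][:,1]; print('bar axis deg',np.degrees(np.arctan2(e[1],e[0])))
    print('read', w(n,(171.5)/8-.5+180,(164.5)/8-.5+190,z=.106))
    a=w(n,160/8+180,70/8+190,z=.106);b=w(n,182/8+180,258/8+190,z=.106);print('read ax',np.degrees(np.arctan2(*(a-b)[1::-1])),np.linalg.norm(a-b))
    # hub
    mh=(uu>370)&(uu<406)&(vv>185)&(vv<220)&(X[...,2]>.118)
    print('hub z',np.percentile(X[mh][:,2],[5,50,95]))
    br=((mh)&(P[...,0]>P[...,2]+40)).astype(np.uint8)
    cn=max(cv2.findContours(br,0,1)[0],key=cv2.contourArea)[:,0]
    q=np.array([w(n,u,v,z=.124)[:2] for u,v in cn],dtype=np.float32)
    print('hub circ',cv2.minEnclosingCircle(q*1000), cv2.fitEllipse(q*1000))
    hc=w(n,388,202,z=.124)
    dk=(abs(uu-388)<9)&(abs(vv-202)<10)&(P.sum(2)<200)
    q=np.array([w(n,u,v,z=.124)[:2] for v,u in np.argwhere(dk)])
    ev,E=np.linalg.eigh(np.cov(q.T));print('slot',q.mean(0),np.ptp(q,0),ev,np.degrees(np.arctan2(E[1,1],E[0,1])))
    print('read hub',w(n,203.5/8-.5+363,177.5/8-.5+180,z=.124))
    a=w(n,200.5/8+362.5,123/8+179.5,z=.124);b=w(n,206/8+362.5,230/8+179.5,z=.124);print('slot ax',np.degrees(np.arctan2(*(a-b)[1::-1])),np.linalg.norm(a-b))
    # punch/block ends
    mb=(X[...,2]>.04)&(X[...,2]<.053)&(uu>125)&(uu<235)&(vv>190)&(vv<240)
    q=(X[mb][:,:2]*1000).astype(np.float32);print('block',cv2.minAreaRect(q))
    for nm,xyz in (('pl',(388,190)),):pass
    print('beam',)
    mc=(X[...,2]>.08)&(X[...,2]<.1)&(uu>335)&(uu<430)&(vv>165)&(vv<250)
    q=(X[mc][:,:2]*1000).astype(np.float32);print('beam',cv2.minAreaRect(q))
# side cross-check
p,d=load('side0')
P=p.astype(int);vv,uu=np.mgrid[:480,:640]
m=(P[...,0]>100)&(P[...,0]>2.2*P[...,1])&(uu>255)&(uu<285)&(vv>180)&(vv<220)
print('side red mean',uu[m].mean(),vv[m].mean())
mb=(uu>375)&(uu<412)&(vv>235)&(vv<275)&(P[...,0]>P[...,2]+50)
print('side hub bbox',uu[mb].min(),uu[mb].max(),vv[mb].min(),vv[mb].max())
```

```text
bar z [0.1024 0.1054 0.108 ] 169
bar rect mm ((550.208984375, 192.05136108398438), (44.627349853515625, 10.404600143432617), 8.259092330932617) [0.5507 0.1921]
bar axis deg -172.19700651008674
read [0.5495 0.1901 0.106 ]
read ax 7.82509048629959 0.047833929590188104
hub z [0.1205 0.1235 0.1265]
hub circ ((565.125732421875, -181.53501892089844), 23.77168846130371) ((565.1288452148438, -181.63473510742188), (45.098976135253906, 46.065303802490234), 14.925390243530273)
slot [ 0.5653 -0.1823] [0.0239 0.0119] [0. 0.] 179.30110077195894
read hub [ 0.5655 -0.1822  0.124 ]
slot ax 2.540710230250405 0.02662349176862644
block ((546.3270874023438, 250.92135620117188), (66.5418472290039, 191.4792022705078), 3.931628942489624)
beam
beam ((565.5786743164062, -182.4514923095703), (56.04756164550781, 159.7393798828125), 14.817505836486816)
side red mean 268.70142180094786 197.11374407582937
side hub bbox 382 406 240 269
```

```bash
cat >> h.py <<'E'
def go(x,y,z,ydeg):
    """print shift (scaled) in tool axes and roll (scaled) to reach TCP x,y,z with tool-y heading ydeg (tool down)"""
    from scipy.spatial.transform import Rotation as Ro
    o=ctrl.get_obs(); R=Ro.from_quat(o['eef_rot'],scalar_first=True).as_matrix()
    s=R.T@(np.array([x,y,z])-o['eef_pos'])/.4
    h=np.degrees(np.arctan2(R[1,1],R[0,1])); dh=(ydeg-h+180)%360-180
    print('t',round(o['time_s'],2),'shift',s.round(4),'roll',round(-dh/180,4),'head',round(h,2),'tilt',np.degrees(np.arccos(-R[2,2])).round(2),'pos',o['eef_pos'].round(4),'F',o['wrist_force'].round(1),'T',o['torque'].round(2),'open',round(o['opening'],3))
E
python3 - <<'E'
from h import *
print(px('side',[.55,.1915,.090]))
c=np.array([.5653,-.182,.124])
print([px('side',c+s*.024*np.array([.7098,-.7044,0])).round(1) for s in(-1,1)],px('side',c).round(1))
crop('side0',375,230,415,270,8,'c2')
go(.55,.1913,.16,97.8)
E
```

```text
[267.40596043 197.09971657]
[array([380.1, 246.4]), array([403.7, 246.3])] [391.9 246.4]
t 0.1 shift [-1.2105 -0.6267  0.1768] roll -0.1244 head 75.4 tilt 0.09 pos [0.1447 0.556  0.2305] F [0.1 0.8 0.3] T [-0.02  0.01 -0.01] open 0.998
```

View pics/c2.png

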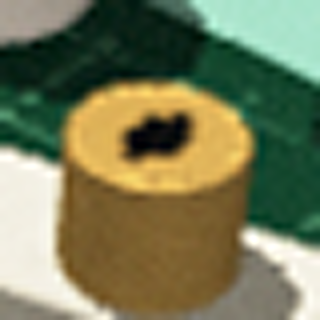

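The side view has the hub face centre at (394,247), about 2 px (4 mm) right of the top-camera prediction. The key shows a similar offset, so it looks like calibration error and I'll correct for it by feel. Now moving over the key.

Request:
{"api": "drive_tool", "payload": {"plan": [[[-0.1,-0.05,0,-0.02],[-0.2,-0.1,0,-0.04],[-0.3,-0.155,0,-0.06],[-0.4,-0.205,0,-0.08],[-0.5,-0.26,0,-0.1],[-0.6,-0.31,0,-0.124],[-0.7,-0.36,0.0,-0.124],[-0.8,-0.41,0.0,-0.124],[-0.9,-0.465,0.05,-0.124],[-0.98,-0.51,0.1,-0.124],[-1.0,-0.52,0.1,-0.124],[-1.0,-0.52,0.1,-0.124]]], "jaw": 0}}

```text
time_s: 1.1
eef_pos: [0.4824, 0.2491, 0.1883]
eef_rot: [-0.001, -0.064, 0.998, -0.001]
wrist_force: [-0.6, -1.0, -0.7]
opening: 1.001
grasp_force: 0.0
```

```bash
python3 -c "
from h import *
go(.5505,.191,.14,97.8)"
```

```text
t 1.1 shift [-0.1505 -0.1656  0.1209] roll -0.0023 head 97.39 tilt 0.22 pos [0.4824 0.2491 0.1883] F [-0.6 -1.  -0.7] T [0.01 0.02 0.02] open 1.001
```

Request:
{"api": "drive_tool", "payload": {"plan": [[[-0.075,-0.083,0.05,-0.002],[-0.15,-0.165,0.1,-0.002],[-0.15,-0.165,0.12,-0.002],[-0.15,-0.165,0.12,-0.002],[-0.15,-0.165,0.12,-0.002],[-0.15,-0.165,0.12,-0.002]]]}}

```text
time_s: 1.6
eef_pos: [0.5472, 0.1978, 0.1436]
eef_rot: [-0.0, -0.071, 0.997, 0.0]
wrist_force: [0.3, -0.2, 0.2]
opening: 1.0
grasp_force: 0.0
```

Run:
```python
from h import *
snap('side','side1')
crop('side1',210,120,330,230,5,'c3')
go(.5505,.191,.069,97.8)
```

```text
t 1.65 shift [-0.0052 -0.0188  0.1876] roll 0.0019 head 98.14 tilt 0.03 pos [0.5473 0.1981 0.1441] F [-0.4  0.1  0.2] T [-0.01 -0.04  0.02] open 0.999
```

View pics/c3.png

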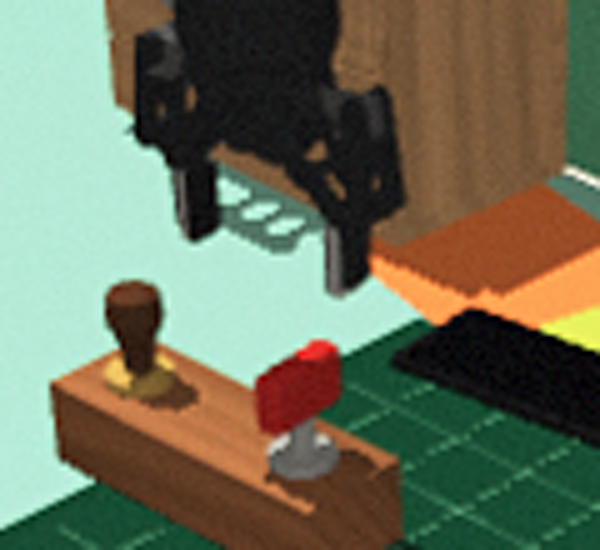

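The fingers straddle the bar correctly, with the tips at (197,235) and (343,290) in the crop and the handle at (300,388). I'll check the key position with the steel collar, whose centre is at crop (303,460).

Run:
```python
from h import *
o=ctrl.get_obs()
print('collar pred',px('side',np.array([.55,.1915,.054])),'obs',(303/5+209.9,458/5+119.9))
e=o['eef_pos']+[0,0,.013]
print('tips pred',px('side',e),'obs',(270/5+209.9,262/5+119.9))
# top camera: fingers/gripper visible; sanity of knob position
p,d=load('top0')
print('knob', w('top',145.5,214,z=.104), 'side obs',(133/5+209.9,290/5+119.9), px('side',w('top',145.5,214,z=.104)))
```

```text
collar pred [268.17545337 209.57955315] obs (270.5, 211.5)
tips pred [263.25105134 172.27313964] obs (263.9, 172.3)
knob [0.5412876  0.30139224 0.104     ] side obs (236.5, 177.9) [236.3516247 177.9779982]
```

Request:
{"api": "drive_tool", "payload": {"plan": [[[-0.01,-0.02,0.0,0.002],[-0.01,-0.02,0.0,0.002],[-0.01,-0.02,0.06,0.002],[-0.01,-0.02,0.12,0.002],[-0.01,-0.02,0.17,0.002],[-0.01,-0.02,0.187,0.002],[-0.01,-0.02,0.187,0.002],[-0.01,-0.02,0.187,0.002]]]}}

```text
time_s: 2.32
eef_pos: [0.5533, 0.1899, 0.0692]
eef_rot: [0.0, -0.067, 0.998, 0.0]
wrist_force: [1.0, -0.3, 0.6]
opening: 1.005
grasp_force: 0.0
```

```bash
python3 -c "
from h import *
go(.5515,.190,.068,97.8)"
```

```text
t 2.32 shift [0.0045 0.001  0.0031] roll -0.0003 head 97.74 tilt 0.03 pos [0.5533 0.1899 0.0692] F [ 1.  -0.3  0.6] T [-0.04 -0.03  0.04] open 1.005
```

Close on the bar.

Request:
{"api": "drive_tool", "payload": {"plan": [[[0.004,0.001,0.002,0],[0.004,0.001,0.002,0],[0.004,0.001,0.002,0],[0.004,0.001,0.002,0],[0.004,0.001,0.002,0],[0.004,0.001,0.002,0],[0.004,0.001,0.002,0],[0.004,0.001,0.002,0],[0.004,0.001,0.002,0],[0.004,0.001,0.002,0],[0.004,0.001,0.002,0],[0.004,0.001,0.002,0]]], "jaw": 1}}

```text
time_s: 3.32
eef_pos: [0.5516, 0.1899, 0.0681]
eef_rot: [0.0, -0.067, 0.998, 0.0]
wrist_force: [-1.2, -0.2, 5.2]
opening: 0.175
grasp_force: 58.7
```

```bash
python3 -c "
from h import *
go(.5515,.190,.21,97.8)"
```

```text
t 3.32 shift [ 1.000e-04  4.000e-04 -3.548e-01] roll -0.0005 head 97.72 tilt 0.03 pos [0.5516 0.1899 0.0681] F [-1.2 -0.2  5.2] T [ 0.07  0.17 -0.01] open 0.175
```

Request:
{"api": "drive_tool", "payload": {"plan": [[[0,0,-0.02,0],[0,0,-0.06,0],[0,0,-0.12,0],[0,0,-0.18,0],[0,0,-0.24,0],[0,0,-0.3,0],[0,0,-0.35,0],[0,0,-0.37,0],[0,0,-0.37,0],[0,0,-0.37,0]]]}}

```text
time_s: 4.15
eef_pos: [0.5509, 0.1897, 0.2149]
eef_rot: [-0.0, -0.067, 0.998, -0.0]
wrist_force: [0.7, -0.1, -3.3]
opening: 0.177
grasp_force: 59.0
```

```bash
python3 -c "
from h import *
go(.5665,-.1835,.205,91)"
```

```text
t 4.15 shift [ 0.0866 -0.9299  0.0248] roll 0.0373 head 97.72 tilt 0.05 pos [0.5509 0.1897 0.2149] F [ 0.7 -0.1 -3.3] T [-0.01  0.04  0.05] open 0.177
```

Request:
{"api": "drive_tool", "payload": {"plan": [[[0.01,-0.08,0,0.01],[0.017,-0.18,0,0.02],[0.026,-0.28,0,0.037],[0.035,-0.38,0,0.037],[0.045,-0.48,0,0.037],[0.054,-0.58,0,0.037],[0.063,-0.68,0,0.037],[0.073,-0.78,0,0.037],[0.082,-0.88,0,0.037],[0.087,-0.93,0.02,0.037],[0.087,-0.93,0.02,0.037],[0.087,-0.93,0.02,0.037]]]}}

```text
time_s: 5.15
eef_pos: [0.5652, -0.1839, 0.2046]
eef_rot: [-0.002, -0.008, 1.0, 0.001]
wrist_force: [0.2, 0.2, -0.9]
opening: 0.177
grasp_force: 59.5
```

Request:
{"api": "drive_tool", "payload": {"plan": [[[0,0,0,0],[0,0,0,0],[0,0,0,0],[0,0,0,0]]]}}

```text
time_s: 5.48
eef_pos: [0.567, -0.1822, 0.2078]
eef_rot: [0.0, -0.01, 1.0, 0.0]
wrist_force: [0.0, -0.1, -2.1]
opening: 0.181
grasp_force: 59.5
```

Run:
```python
from h import *
go(.5665,-.1835,.205,91)
snap('side','side2'); snap('top','top2'); go(.5665,-.1835,.205,91)
crop('side2',345,170,435,280,5.4,'c4')
```

```text
t 5.48 shift [ 0.0014 -0.0031  0.0071] roll 0.0009 head 91.16 tilt 0.01 pos [ 0.567  -0.1822  0.2078] F [ 0.  -0.1 -2.1] T [-0.06 -0.02  0.02] open 0.181
t 5.58 shift [ 0.0015 -0.0021  0.0074] roll 0.0008 head 91.14 tilt 0.03 pos [ 0.5671 -0.1827  0.208 ] F [-0.1 -0.3 -2.2] T [-0.02 -0.02 -0.01] open 0.183
```

View pics/c4.png

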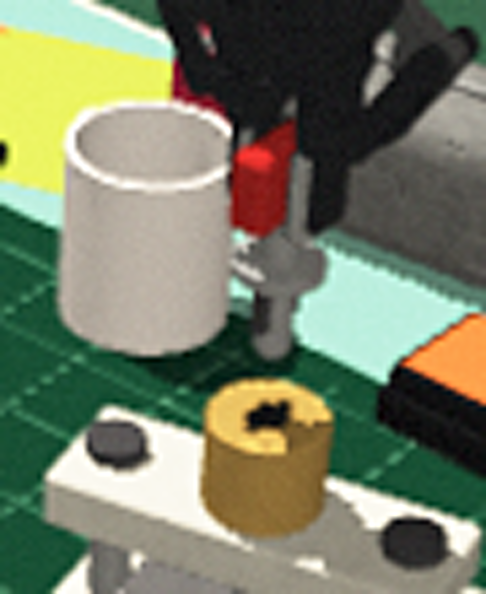

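The side crop shows the key hanging upright. The tip's underside is at about crop (273,350) and the hub face centre at (268,416). I'll compare these with the projected axis, which cancels the calibration offset.

Run:
```python
from h import *
c=np.array([.567,-.1827,.124]); t=np.array([.567,-.1827,.2080-.0561])
print('pred mouth',px('side',c),'tip if coaxial',px('side',t))
print('obs mouth',(268/5.4+344.6,416/5.4+169.6),'tip',(273/5.4+344.6,351/5.4+169.6))
for e in ([.001,0,0],[0,.001,0],[0,0,.001]): print(px('side',t+e)-px('side',t))
# precise: hub face left/right extents from side0 rows near face centre; shaft centre at rows above tip
p,_=load('side2');P=p.astype(int)
for v in range(225,238):
    print(v,P[v,388:404].sum(1))
p,_=load('side0');P=p.astype(int)
for v in range(244,250): print(v,P[v,378:386,0]-P[v,378:386,2],P[v,402:410,0]-P[v,402:410,2])
```

```text
pred mouth [392.73125055 246.15267402] tip if coaxial [393.7679936  234.85893071]
obs mouth (394.22962962962964, 246.63703703703703) tip (395.15555555555557, 234.6)
[ 0.31356208 -0.19999792]
[-0.39171244 -0.20012867]
[ 0.03770498 -0.41073855]
225 [293 298 374 421 100 102 139 245 323 329 294 238 432 686 662 656]
226 [319 332 297 232 109 109 156 265 343 333 308 244 443 669 655 651]
227 [281 310 296 236 106 128 139 283 347 339 288 308 515 665 649 647]
228 [ 74 152 240 213 115 117 176 302 348 320 335 504 681 655 644 655]
229 [ 60  59  73 101 116 126 174 291 339 331 325 508 671 651 655 645]
230 [ 80  90  86 109 121 119 161 295 338 315 333 527 670 654 648 655]
231 [ 56  75  84 104 149 143 238 305 323 333 291 415 635 671 659 655]
232 [ 87  76  58 130 235 276 330 347 335 320 276 254 465 679 653 656]
233 [ 85  63  67 145 269 318 332 345 330 328 261 152 387 636 643 668]
234 [ 84  96  64  92 211 308 334 334 343 324 221  61  75 213 468 619]
235 [155 123  69  64 122 247 310 334 314 260 123  62 103 137 121 155]
236 [123 106  92  73  80 110 198 197 179 103  52  98 121 152 147 142]
237 [ 65  92 125  92  68  75  49  72  75  78  66  86 171 165 162 150]
244 [-25 -26 -28 -28 -28  52 126 141] [139 136 103 -22 -33 -26 -25 -26]
245 [-28 -24 -26 -27  -3  81 136 136] [134 139 136  65 -16 -31 -25 -24]
246 [-29 -28 -26 -29  17 109 140 134] [135 136 141 132  43 -33 -26 -23]
247 [-22 -26 -28 -34  10 106 139 132] [135 134 136 139  75 -32 -28 -23]
248 [-28 -30 -29 -31  13 112 139 136] [134 134 134 137  76 -35 -28 -28]
249 [ 17  14  -6 -34  20 104 132 138] [133 135 135 136  73 -33 -28 -25]
```

Request:
{"api": "drive_tool", "payload": {"plan": [[[0.001,-0.0015,0.02,0],[0.001,-0.0015,0.04,0],[0.001,-0.0015,0.055,0],[0.001,-0.0015,0.059,0],[0.001,-0.0015,0.059,0],[0.001,-0.0015,0.059,0],[0.001,-0.0015,0.059,0],[0.001,-0.0015,0.059,0]]]}}

```text
time_s: 6.25
eef_pos: [0.5667, -0.1843, 0.1845]
eef_rot: [0.0, -0.009, 1.0, -0.0]
wrist_force: [0.9, 0.6, -1.5]
opening: 0.178
grasp_force: 59.5
```

Run:
```python
from h import *
go(.5667,-.1833,.180,91)
snap('side','side3'); snap('top','top3'); go(.5667,-.1833,.180,91)
a=load('side3')[0][200:275,360:430,::-1]; b=load('top3')[0][165:240,353:423,::-1]
cv2.imwrite('pics/c5.png',np.hstack([cv2.resize(i,None,fx=5.6,fy=5.6,interpolation=cv2.INTER_CUBIC) for i in(a,b)]))
```

```text
t 6.25 shift [-0.      0.0024  0.0112] roll 0.0003 head 91.06 tilt 0.04 pos [ 0.5667 -0.1843  0.1845] F [ 0.9  0.6 -1.5] T [ 0.01 -0.01 -0.  ] open 0.178
t 6.35 shift [-0.0001  0.0023  0.0112] roll 0.0003 head 91.06 tilt 0.04 pos [ 0.5667 -0.1842  0.1845] F [ 1.1 -0.3 -1.9] T [0.05 0.01 0.05] open 0.179
```

View pics/c5.png

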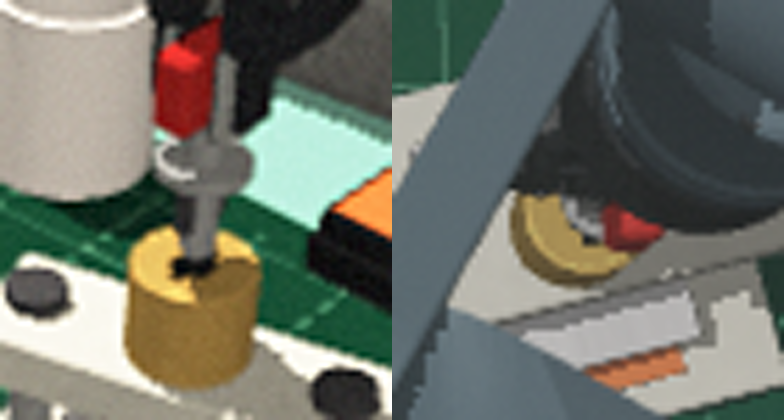

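The nose is just above the bore. In the crop the shaft is at x≈202 and the hub runs from 128 to 262 (centre 195). I'll measure that numerically.

Run:
```python
from h import *
P=load('side3')[0].astype(int)
for v in range(238,250): print(v,P[v,386:406].sum(1))
S=P[...,0]-P[...,2]
for v in(252,254,256,258): print(v,S[v,380:388],S[v,402:410])
o=np.array([.5667,-.1842,.1284])
print(px('side',o),px('side',[.5667,-.1842,.124]))
```

```text
238 [ 72  76  81  74  87 108 127 120 182 305 341 323 269 160 158 152 172 167
 148 153]
239 [ 77  68  72  50  67 125 127 104 199 321 345 332 283 170 163 156 152 161
 149 155]
240 [ 46  91 178 277 307 134 116 100 220 340 340 331 277 200 158 146 147 144
 150 150]
241 [246 371 431 555 568 315 144 159 231 348 336 313 338 409 358 241 164 143
 138 171]
242 [497 598 553 549 554 511 260 260 336 348 331 306 404 571 553 466 342 224
 158 210]
243 [551 544 546 536 547 514 341 308 348 335 328 296 373 548 544 556 557 473
 348 224]
244 [539 539 528 534 543 537 401 304 334 339 338 302 324 502 553 544 559 608
 565 297]
245 [537 531 541 543 529 480 345 282 317 331 290 226 198 421 515 514 502 528
 547 379]
246 [541 531 533 530 378 123  65  91 180 174 110  71 207 341 243 255 234 244
 361 478]
247 [531 538 546 509 275  48  40  45  53  46  50  40 133 234 254 265 268 253
 260 251]
248 [536 540 542 527 386  65  21  49  81  42  44 115 201 266 268 270 268 279
 268 271]
249 [544 542 542 512 319 153 199 272 180 128 150 229 273 269 272 262 268 262
 271 290]
252 [  9  11  48  91  85  83  80 101] [ 87  84  80  66  17 -34 -31 -28]
254 [ 9 13 54 92 86 87 84 85] [ 82  83  81  58 -22 -33 -28 -31]
256 [ 9 13 71 90 86 83 83 81] [ 83  81  82  54 -26 -33 -29 -28]
258 [ 8 16 85 87 84 85 80 81] [ 83  79  75  44  14   1  -5 -31]
[393.38039585 244.75805877] [393.21759607 246.51899429]
```

Request:
{"api": "drive_tool", "payload": {"plan": [[[0.0022,0.0012,0,0],[0.0022,0.0012,0,0],[0.0022,0.0012,0.004,0],[0.0022,0.0012,0.007,0],[0.0022,0.0012,0.01,0],[0.0022,0.0012,0.012,0],[0.0022,0.0012,0.014,0],[0.0022,0.0012,0.016,0],[0.0022,0.0012,0.016,0],[0.0022,0.0012,0.016,0]]]}}

```text
time_s: 7.18
eef_pos: [0.5655, -0.1836, 0.1776]
eef_rot: [-0.0, -0.009, 1.0, 0.0]
wrist_force: [0.3, 0.8, -2.4]
opening: 0.181
grasp_force: 59.5
```

```bash
python3 -c "
from h import *
go(.5658,-.1837,.170,91)"
```

```text
t 7.18 shift [-0.0006 -0.0003  0.0191] roll 0.0003 head 91.06 tilt 0.01 pos [ 0.5655 -0.1836  0.1776] F [ 0.3  0.8 -2.4] T [-0.01  0.06 -0.01] open 0.181
```

Request:
{"api": "drive_tool", "payload": {"plan": [[[0,0,0.004,0],[0,0,0.008,0],[0,0,0.012,0],[0,0,0.016,0],[0,0,0.02,0],[0,0,0.024,0],[0,0,0.024,0],[0,0,0.024,0]]]}}

```text
time_s: 7.85
eef_pos: [0.5655, -0.1836, 0.168]
eef_rot: [-0.0, -0.009, 1.0, 0.0]
wrist_force: [-0.7, -0.3, -2.6]
opening: 0.182
grasp_force: 59.5
```

```bash
python3 -c "
from h import *
go(.5658,-.1837,.160,91)"
```

```text
t 7.85 shift [-0.0007 -0.0002  0.0199] roll 0.0003 head 91.06 tilt 0.01 pos [ 0.5655 -0.1836  0.168 ] F [-0.7 -0.3 -2.6] T [-0.02 -0.01  0.04] open 0.182
```

No resistance: the nose is in the bore, about 12 mm deep. Next come the ribs.

Request:
{"api": "drive_tool", "payload": {"plan": [[[0,0,0.002,0],[0,0,0.004,0],[0,0,0.006,0],[0,0,0.008,0],[0,0,0.01,0],[0,0,0.012,0],[0,0,0.012,0],[0,0,0.012,0]]]}}

```text
time_s: 8.52
eef_pos: [0.5658, -0.1836, 0.1633]
eef_rot: [0.0, -0.009, 1.0, -0.0]
wrist_force: [1.8, 0.2, -2.0]
opening: 0.178
grasp_force: 59.6
```

```bash
python3 -c "
from h import *
go(.5658,-.1837,.144,91)"
```

```text
t 8.52 shift [-0.0001 -0.0002  0.0482] roll 0.0003 head 91.06 tilt 0.03 pos [ 0.5658 -0.1836  0.1633] F [ 1.8  0.2 -2. ] T [-0.08 -0.44 -0.04] open 0.178
```

The ribs have entered the slot with no axial force. Continuing towards the plunger.

Request:
{"api": "drive_tool", "payload": {"plan": [[[0,0,0.004,0],[0,0,0.008,0],[0,0,0.012,0],[0,0,0.016,0],[0,0,0.02,0],[0,0,0.02,0],[0,0,0.02,0]]]}}

```text
time_s: 9.1
eef_pos: [0.5657, -0.1836, 0.155]
eef_rot: [0.0, -0.009, 1.0, 0.0]
wrist_force: [3.4, 0.0, -4.1]
opening: 0.18
grasp_force: 59.4
```

```bash
python3 -c "
from h import *
go(.5658,-.1837,.144,91)"
```

```text
t 9.1 shift [-0.0002 -0.0002  0.0276] roll 0.0003 head 91.06 tilt 0.02 pos [ 0.5657 -0.1836  0.155 ] F [ 3.4  0.  -4.1] T [-0.04 -0.83  0.05] open 0.18
```

Request:
{"api": "drive_tool", "payload": {"plan": [[[-0.0015,0,0,0],[-0.0015,0,0.004,0],[-0.0015,0,0.008,0],[-0.0015,0,0.012,0],[-0.0015,0,0.016,0],[-0.0015,0,0.018,0],[-0.0015,0,0.018,0],[-0.0015,0,0.018,0]]]}}

```text
time_s: 9.77
eef_pos: [0.5661, -0.1837, 0.1483]
eef_rot: [-0.0, -0.009, 1.0, -0.0]
wrist_force: [-1.2, 0.8, 4.0]
opening: 0.182
grasp_force: 60.4
```

```bash
python3 -c "
from h import *
go(.5663,-.1837,.144,91)"
```

```text
t 9.77 shift [-0.0005 -0.0001  0.0107] roll 0.0003 head 91.06 tilt 0.01 pos [ 0.5661 -0.1837  0.1483] F [-1.2  0.8  4. ] T [ 0.13  0.28 -0.01] open 0.182
```

The spring is felt and the lateral force is gone. Pushing home in small steps.

Request:
{"api": "drive_tool", "payload": {"plan": [[[0,0,0.003,0],[0,0,0.006,0],[0,0,0.009,0],[0,0,0.011,0],[0,0,0.012,0],[0,0,0.012,0],[0,0,0.012,0],[0,0,0.012,0]]]}}

```text
time_s: 10.43
eef_pos: [0.5662, -0.1837, 0.1441]
eef_rot: [0.0, -0.009, 1.0, -0.0]
wrist_force: [-3.8, 1.2, 9.2]
opening: 0.18
grasp_force: 61.3
```

```bash
python3 -c "
from h import *
go(.5663,-.1837,.144,91)"
```

```text
t 10.43 shift [-0.0003  0.      0.0003] roll 0.0004 head 91.07 tilt 0.02 pos [ 0.5662 -0.1837  0.1441] F [-3.8  1.2  9.2] T [0.3  0.74 0.  ] open 0.18
```

Request:
{"api": "drive_tool", "payload": {"plan": [[[0.0008,0,0.001,0],[0.0008,0,0.002,0],[0.0008,0,0.003,0],[0.0008,0,0.003,0],[0.0008,0,0.003,0],[0.0008,0,0.003,0]]]}}

```text
time_s: 10.93
eef_pos: [0.5662, -0.1837, 0.144]
eef_rot: [0.0, -0.009, 1.0, -0.0]
wrist_force: [-5.4, 2.7, 16.0]
opening: 0.18
grasp_force: 62.3
```

Run:
```python
from h import *
go(.5663,-.1837,.144,91)
snap('side','side4'); crop('side4',365,205,425,275,8,'c6')
```

```text
t 10.93 shift [-0.0002  0.0001  0.0001] roll 0.0004 head 91.07 tilt 0.06 pos [ 0.5662 -0.1837  0.144 ] F [-5.4  2.7 16. ] T [0.61 1.08 0.06] open 0.18
```

View pics/c6.png

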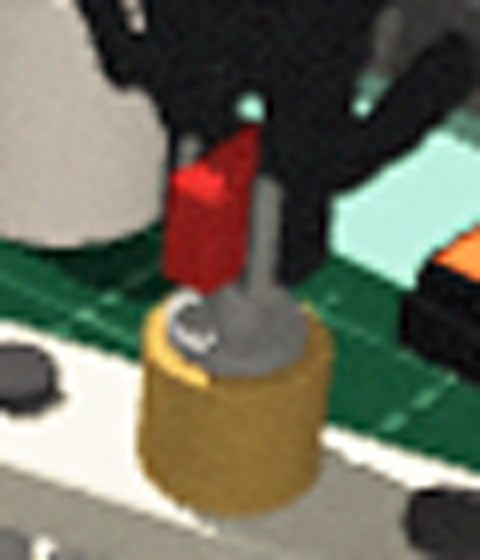

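The collar lies on the hub face, and z stays at 0.144 while the force rises, so the key is home. I'll add a little margin and hand in.

Request:
{"api": "drive_tool", "payload": {"plan": [[[0.0005,0,0.001,0],[0.0005,0,0.002,0],[0.0005,0,0.002,0],[0.0005,0,0.002,0],[0.0005,0,0.002,0],[0.0005,0,0.002,0]]]}}

```text
time_s: 11.48
eef_pos: [0.5662, -0.1838, 0.144]
eef_rot: [0.001, -0.009, 1.0, -0.0]
wrist_force: [-7.3, 3.5, 20.0]
opening: 0.18
grasp_force: 62.8
```

Run:
```python
from h import *
go(.5663,-.1837,.144,91)
o=ctrl.get_obs()
if abs(o['eef_pos'][2]-.144)<.0008 and 10<o['wrist_force'][2]<35: print(ctrl.hand_in())
```

```text
t 11.48 shift [-0.0002  0.0002  0.0001] roll 0.0004 head 91.08 tilt 0.1 pos [ 0.5662 -0.1838  0.144 ] F [-7.3  3.5 20. ] T [0.85 1.35 0.04] open 0.18
the job is handed in; nothing more can be done
None
```

The key is fully home in the white press's hub, collar on the face, still gripped and held down with about 20 N; I handed it in at 11.5 s, and nothing but the key was touched.

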